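Reassemble the cleaned rotor stack of a sample analyser

ROBOT

A 6-joint arm with a two-finger parallel gripper is mounted at the origin on the work surface. World frame = base frame: x ahead of the robot, y to its left, z up, the work surface at z = 0. Lengths are in m, angles in rad, forces in N, time in s.
With the tool pointing down it reaches from about 0.35 to 0.975 m from the base axis. Payload 4.9 kg.
Tool frame: the origin (TCP) lies at the very end of the fingers, on their centre line; the grasp point (between the pads) lies 19 mm behind it; z points along the fingers, y is the direction in which the jaws open and shut (so a half turn about z gives the same grasp; the last joint's range is limited). The gripper opens to 85 mm and grips with 20 to 120 N. Pads are 22 mm wide; open, the fingers measure 114 mm over their backs; the gripper's body (76 mm by 85 mm) begins 54 mm behind the grasp point. The pads swing forward as they close: fully open they stand 13 mm farther back than shut.
Start: joints at [1.038, 0.053, 1.613, -0, 1.476, -0.119], TCP at [0.251, 0.572, 0.231] pointing down, gripper open.
Joint ranges: [-3.01, 3.01], [-1.01, 2.22], [0.06, 2.58], [-1.02, 4.17], [0.09, 2.62], [-3.14, 3.14]. Speed limits (rad/s): [2.57, 2.57, 3.14, 3.14, 3.14, 3.14].

INTERFACE

Orientations are given as a rotation vector (axis times angle).
In Python, from station import observe, snapshot, camera_info, finish_job gives the robot as it stands. The module is installed in compiled form; this text tells all that it offers.
- The arm moves only by the tool jog_arm, never from a script. Its argument "series" is a list of rows, each a list of 5 numbers: the finger opening in mm, from 0 to 85.4, then the shift along the tool's x, y, z in mm, then the turn about the tool's z in rad. In form: [[jaw, x, y, z, yaw], ...]. A call has 1 to 8 rows; each row is the pose to reach, as a shift and turn from the pose commanded when the call began, along the tool's axes at that moment; what a row does not reach only later rows make up. A row lasts 1/12 s, in which the tool goes at most 41.7 mm and 7.16 degrees, less where a joint would pass 70% of its speed; a pose out of reach is approached as far as the arm can. A call with a gripper value outside its range is refused whole. The fingers move at their own pace and stop on an object; "squeeze" is the grip in N (left out, the last holds). Time passes only in rows, so rows that repeat a pose let the fingers close. It gives the time, the measured TCP pose, the force and the opening at its end, in the units of the state.
- observe(): the state, without advancing time (a new reading comes with each control period).
- snapshot(name): name is "scene" or "top"; returns the picture (480x640x3 uint8, red, green, blue); there is no depth.
- camera_info(name): a dict with "K" (3x3 intrinsics, pixels), "R" (3x3) and "t" (3): a world point X has camera coordinates R X + t. Camera axes: x right, y down, z forward; pixel columns grow to the right and rows downward; lengths in m; the calibration is good to about 2 mm. A picture is of the moment at which its call begins. camera_info takes no time and is no camera call.
- finish_job(): hands the job in, once; it reports no verdict.
The state is a dict: "time_s": time; "joint_pos": joint angles; "joint_velocities": joint speeds; "joint_torque": joint torques, N m; "ee_pos": TCP position; "tool_rot": TCP orientation; "wrist_force": force on the tool from outside, world axes, zero at the start; "torque": the same for the moment, N m; "opening": finger opening in m.
Only numpy, scipy, OpenCV 4.12 (cv2) and the standard library are available. Lean on these libraries where they do the work, as an engineer would, in place of code of your own. Each camera call takes 0.05 s, during which the arm holds its last target. There are 200 camera calls.

TASK

Put the analyser's cleaned parts back: on the steel spindle of the white round deck stack the black rotor first, then the blue cover disc, then the orange cap on top, hubs upwards and each sitting fully down on the one below. Last of all, pick up the sampling probe at its balance point (the red band), carry it level, and lay it flat in the green rest with its white head between the wider-set pair of walls. Leave the tube rack, the amber jar and the tip box where they stand.

Things in the scene. Friction and masses are not known exactly. Their poses are not given: they have to be found in the camera images.
- rotor_c (a point): Black plastic rotor, loose, flat, hub up: disc 120 mm across, 6 mm thick, with twelve silvery round marks; in its middle a round hub 44 mm across, its top 24 mm above the underside, with a through bore 24 mm wide. About 0.16 kg. The point is on its axis, 12 mm above the underside; z up. Grasp by the hub.
- cover_c (a point): Blue plastic cover disc, loose, hub up: 92 mm across and 6 mm thick, with the same hub as the rotor (44 mm across, top 24 mm above the underside, through bore 24 mm). About 0.09 kg. The point is on its axis, 12 mm above the underside; z is up.
- cap_c (a point): Orange round cap, loose, closed top up: 44 mm across, 30 mm high, with a blind bore 24 mm wide and 14 mm deep in its underside. About 0.05 kg. The point is on its axis, 15 mm above the underside; z is up.
- probe_c (a point): Sampling probe, loose, level, 0.24 kg: heavy white head 45 long, 30 wide, 30 high; round steel bar 12 thick, 130 long; light black end block 14 long, 16 wide, 30 high (mm). Point: balance point on the bar axis, 15 mm above the underside, marked by a red band, 27 mm from the head. x runs along the bar from head to block, z up: head x = -72 to -27 mm, block 103 to 117 mm.
- deck_c (a point): Fixed round deck, white with a dark steel pad, 140 mm across and 14 mm high. The point is at its centre, on the top of the pad. An upright steel spindle, 10 mm thick with a tapered tip, rises 54 mm from this point; the bores of rotor, cover and cap go over it. z is up.
- rest_c (a point): Fixed green rest: plate 200 by 64 mm, 8 mm thick, walls 14 mm above it, 6 mm thick, along x. Point: on the plate top, under where the balance point belongs. x runs from the head end to the block end, z up; plate x = -77 to 123 mm. Wider walls (head): 42 mm apart inside, x = -68 to -32. Narrower (bar and block): 28 mm apart, x = 45 to 122. The probe lies on the plate, bar along x.
- tubes_c (a point): Bystander, loose: white rack 30 by 76 mm with three capped tubes (green and yellow caps), 66 mm high. The point is at its centre, half-way up. To be left alone.
- jar_c (a point): Bystander, loose: small amber jar with a black cap, 44 mm across, 55 mm high. The point is at its centre, half-way up. To be left alone.
- tipbox_c (a point): Bystander, loose: clear box with a yellow lid, 52 mm square, 40 mm high. The point is at its centre, half-way up. To be left alone.
Things that resemble listed ones, but are neither listed nor needed, are in the scene too. Leave any pink or yellow look-alike of the part that bears probe_c alone.

How it is judged:
On the way, in this order (a step that is already met when the one before it is completed fails the run):
1. the black rotor sits on the deck, over the spindle, released (horizontal distance between rotor_c and deck_c below 0.01 m and z of rotor_c in the frame of deck_c between 0.008 and 0.016 m and angle between rotor_c's own z axis and vertical below 0.08 rad and contact force between rotor and the fingers below 0.05 N), for 0.2 s.
2. the blue cover sits on the rotor's hub, over the spindle, released (horizontal distance between cover_c and deck_c below 0.01 m and z of cover_c in the frame of deck_c between 0.032 and 0.04 m and angle between cover_c's own z axis and vertical below 0.08 rad and contact force between cover and the fingers below 0.05 N), for 0.2 s.
3. the orange cap sits on the cover's hub, over the spindle, released (horizontal distance between cap_c and deck_c below 0.01 m and z of cap_c in the frame of deck_c between 0.059 and 0.067 m and angle between cap_c's own z axis and vertical below 0.08 rad and contact force between cap and the fingers below 0.05 N), for 0.2 s.
4. the probe lies in the green rest, head between the wider-set walls, released (horizontal distance between probe_c and rest_c below 0.015 m and z of probe_c in the frame of rest_c between 0.011 and 0.019 m and angle between probe_c's own z axis and vertical below 0.08 rad and angle between the x axis of probe_c and the x axis of rest_c, either way round below 0.12 rad and contact force between probe and the fingers below 0.05 N), for 0.2 s.
At the end, for the whole second after the job is handed in: Rotor, cover, cap stacked in that order on the deck: each within 10 mm of the spindle axis, 4 mm of seated height, 0.08 rad of level. Probe in the rest within 15 mm of its place, 4 mm in height, 0.08 rad of level, 0.12 rad of the rest's direction. All released, at rest (horizontal distance between each of rotor_c, cover_c, cap_c and deck_c below 0.01 m and z of rotor_c in the frame of deck_c between 0.008 and 0.016 m and angle between each of rotor_c, cover_c, cap_c, probe_c's own z axis and vertical below 0.08 rad and z of cover_c in the frame of deck_c between 0.032 and 0.04 m and z of cap_c in the frame of deck_c between 0.059 and 0.067 m and horizontal distance between probe_c and rest_c below 0.015 m and z of probe_c in the frame of rest_c between 0.011 and 0.019 m and angle between the x axis of probe_c and the x axis of rest_c, either way round below 0.12 rad and linear speed of each of rotor, cover, cap, probe below 0.02 m/s); the robot touches nothing.
It fails at once if the probe is gripped or pushed elsewhere than at its balance point (more than 25 mm from it) (contact force between probe and the fingers above 1 N and horizontal distance between the grasp point and probe_c above 0.025 m).
It fails at once if the probe is carried out of level by more than 0.35 rad (angle between probe_c's own x axis and vertical below 1.22 rad or angle between probe_c's own x axis and vertical above 1.92 rad).
It fails at once if the tube rack, jar or tip box is shifted by more than 20 mm (distance of any of tubes_c, jar_c, tipbox_c from where it was at the start of the episode above 0.02 m).
It also fails if it takes over 128 s, if anything falls off the work surface, if the arm or the gripper's body presses on something with over 40 N, if the wrist force passes 120 N, or if a joint passes its speed limit or range.

## Working session

There is one attempt and no reset: what is moved stays moved. The work goes in short steps, Python scripts to look and compute and a tool call to move; the robot and the scene stay as the last step left them, time stands still between calls to the robot, and variables do not carry over. Pictures are saved under pics/ and viewed, about 12 in all and at most 16, crops included, and the job is handed in when it is done.

Besides the shell and the picture viewer there is one more tool, called after "Request:" in YAML: its name, and indented under it one key for each argument. jog_arm: Moves the arm, as the interface text tells. Its arguments: {"type":"object","properties":{"series":{"type":"array"},"squeeze":{"type":"number"}},"required":["series"]}

```bash
mkdir -p pics
python3 - <<'E'
from station import *
import cv2,numpy as np
for n in("scene","top"):
    cv2.imwrite(f"pics/{n}0.png",snapshot(n)[:,:,::-1]); c=camera_info(n)
    print(n,np.round(c["K"],1).tolist(),np.round(c["R"],3).tolist(),np.round(c["t"],3).tolist())
s=observe(); print({k:np.round(v,3).tolist() for k,v in s.items()})
E
```

```text
scene [[493.2, 0.0, 316.1], [0.0, 493.2, 245.3], [0.0, 0.0, 1.0]] [[-0.759, 0.651, 0.024], [0.356, 0.445, -0.821], [-0.546, -0.615, -0.57]] [0.414, -0.077, 1.335]
top [[574.7, 0.0, 324.5], [0.0, 574.7, 229.9], [0.0, 0.0, 1.0]] [[-0.08, -0.997, 0.005], [-0.973, 0.077, -0.218], [0.217, -0.022, -0.976]] [-0.056, 0.494, 1.384]
{'time_s': 0.1, 'joint_pos': [1.038, 0.053, 1.614, -0.0, 1.476, -0.119], 'joint_velocities': [0.0, -0.002, -0.005, 0.0, -0.0, -0.0], 'joint_torque': [0.0, -39.491, -37.136, -0.0, 0.004, 0.0], 'ee_pos': [0.251, 0.572, 0.23], 'tool_rot': [-0.645, -3.074, 0.003], 'wrist_force': [-0.276, -0.864, 0.15], 'torque': [0.003, -0.028, -0.043], 'opening': 0.085}
```

View pics/top0.png

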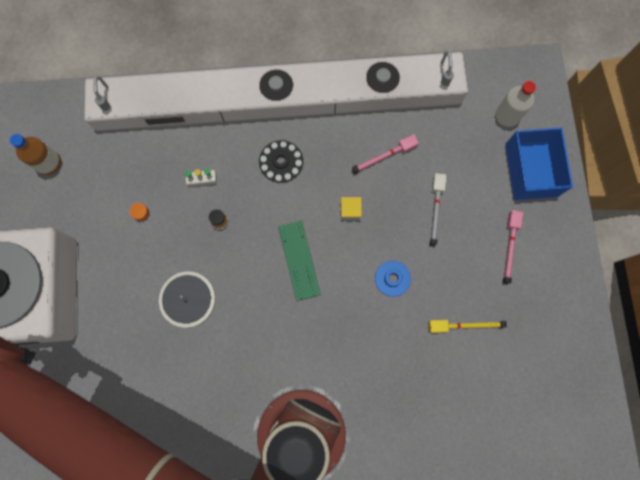

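View pics/scene0.png

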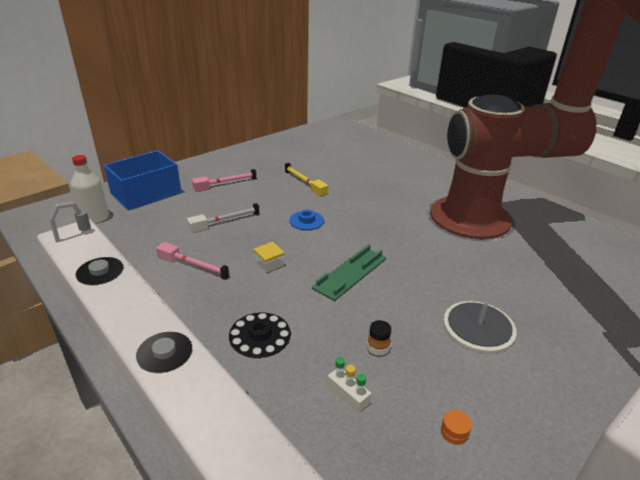

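Probe candidates in the top view are white (438,210), pink (386,155), pink (513,247) and yellow (468,326). The white-headed one with a steel bar fits the description, since the pink and yellow ones are the look-alikes to leave alone. The only ring-marked rotor is at (281,160); the dark discs at (277,84) and (384,77) are on the counter. The cover is at (393,279), the cap at (139,212), the deck at (187,299) and the rest at (299,261). I'll confirm with crops and measure.

```bash
cat > h.py <<'E'
from station import *
import cv2,numpy as np
def ray(n,uv,z):
    c=camera_info(n);R,t,K=map(np.array,(c["R"],c["t"],c["K"]))
    C=-R.T@t; d=R.T@np.linalg.solve(K,[*uv,1.]); return (C+d*(z-C[2])/d[2])[:2]
def proj(n,X):
    c=camera_info(n);p=np.array(c["K"])@(np.array(c["R"])@X+c["t"]);return p[:2]/p[2]
def blob(m,box,open_=False):
    x0,y0,x1,y1=box; k=np.zeros_like(m); k[y0:y1,x0:x1]=m[y0:y1,x0:x1]
    cs,_=cv2.findContours(k,cv2.RETR_EXTERNAL,cv2.CHAIN_APPROX_NONE)
    return max(cs,key=cv2.contourArea)
def hsv(im,lo,hi): return cv2.inRange(cv2.cvtColor(im,cv2.COLOR_RGB2HSV),lo,hi)
def circ(n,c,z):  # circle fit in the plane
    P=np.array([ray(n,p,z) for p in c[:,0,:].astype(float)])
    s=np.linalg.lstsq(np.c_[2*P,np.ones(len(P))],(P**2).sum(1),rcond=None)[0]
    return s[:2],np.sqrt(s[2]+s[:2]@s[:2])
E
python3 - <<'E'
from h import *
im=snapshot("top");sc=snapshot("scene")
big=lambda i,x,y,w,h,f:cv2.resize(i[y:y+h,x:x+w],None,fx=f,fy=f,interpolation=cv2.INTER_CUBIC)
a=big(im,270,210,80,100,3.9);b=big(im,410,165,60,100,3.9);c=big(sc,300,235,100,75,2.6)
o=np.zeros((590,760,3),np.uint8)
o[:a.shape[0],:a.shape[1]]=a;o[:b.shape[0],320:320+b.shape[1]]=b
o[395:395+c.shape[0],:c.shape[1]]=c
d=big(sc,180,195,90,45,4);o[395:395+d.shape[0],300:300+d.shape[1]]=d
cv2.imwrite("pics/crop1.png",o[:,:,::-1])
print("cover",circ("top",blob(hsv(im,(95,120,60),(125,255,255)),(365,250,420,305)),.005))
print("cap",circ("top",blob(hsv(im,(5,150,100),(18,255,255)),(120,195,160,230)),.028))
w=hsv(im,(0,0,150),(179,70,255));print("deck",circ("top",blob(w,(150,262,225,340)),.013))
k=hsv(im,(0,0,0),(179,255,45));print("rotor",circ("top",blob(k,(250,132,312,190)),.005))
m=np.zeros_like(w);m[132:190,250:312]=hsv(im,(0,0,120),(179,60,255))[132:190,250:312]
P=[ray("top",q,.006) for q in cv2.connectedComponentsWithStats(m)[3][1:]];print("marks",len(P),np.mean(P,0))
r=cv2.minAreaRect(blob(hsv(im,(60,80,40),(85,255,255)),(270,205,330,310)));print("rest",r,[ray("top",p,.012) for p in cv2.boxPoints(r)])
h=blob(w,(425,165,455,195));print("head",cv2.minAreaRect(h),ray("top",cv2.minAreaRect(h)[0],.025))
e=blob(k,(425,232,445,250));print("block",cv2.minAreaRect(e),ray("top",cv2.minAreaRect(e)[0],.025))
rd=blob(hsv(im,(0,90,80),(8,255,255))|hsv(im,(172,90,80),(179,255,255)),(425,190,450,215)); print("band",rd.mean(0),ray("top",rd.mean(0)[0],.021))
E
```

```text
cover (array([ 0.3604904 , -0.25835125]), np.float64(0.04369652662286703))
cap (array([0.58011802, 0.37565383]), np.float64(0.02127478105403939))
deck (array([0.34881678, 0.26403677]), np.float64(0.06926712139014359))
rotor (array([0.69613899, 0.00611435]), np.float64(0.019101046497226125))
marks 25 [7.06448506e-01 6.20359138e-04]
rest ((298.7059020996094, 260.3235778808594), (75.18604278564453, 23.525955200195312), 75.96376037597656) [array([0.51555892, 0.02277508]), array([ 0.52602085, -0.03701551]), array([ 0.33417656, -0.06934277]), array([ 0.3244505 , -0.01111756])]
head ((439.5, 181.5), (17.0, 11.0), 90.0) [ 0.60004068 -0.40467142]
block ((431.50006103515625, 243.50003051757812), (2.8284268379211426, 1.4142134189605713), 45.0) [ 0.43799414 -0.36402489]
band [[436.81818182 200.72727273]] [ 0.55002023 -0.39225015]
```

View pics/crop1.png

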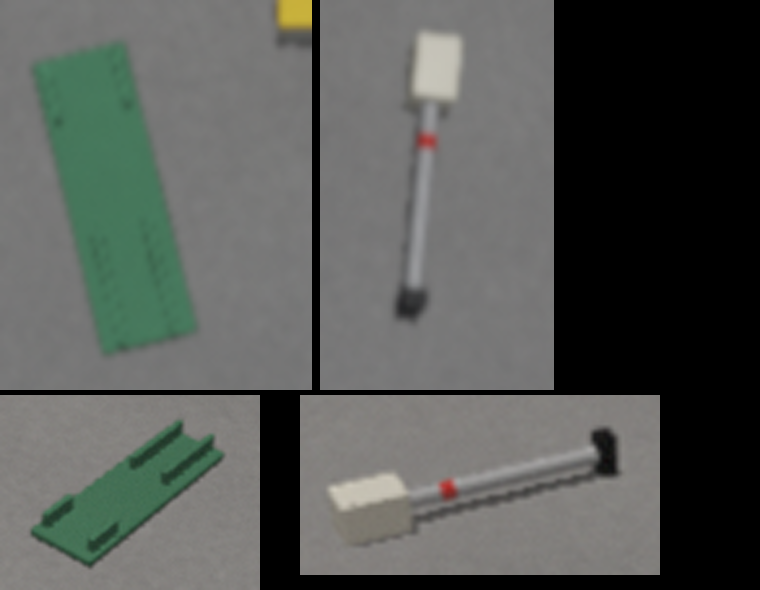

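The crop shows the rest's short, wide-set walls at its far (top, +x) end. It also confirms the white-headed probe, with its band at (437,201) and its head at the far end too, so both point the same way.

```bash
cat >> h.py <<'E'
from scipy.spatial.transform import Rotation as Ro
def shift(*P):
    s=observe();R=Ro.from_rotvec(s["tool_rot"]).as_matrix();p=np.array(s["ee_pos"])
    print("t",round(s["time_s"],2),"tcp",np.round(p*1e3,1),"ytool deg",round(np.degrees(np.arctan2(R[1,1],R[0,1])),2))
    for X in P: print(" to",X,"shift mm",np.round(1e3*R.T@(np.array(X)-p),1))
E
python3 - <<'E'
from h import *
im=snapshot("top");sc=snapshot("scene")
def marks(i,box,n,th):
    x0,y0,x1,y1=box
    m=np.zeros(i.shape[:2],np.uint8);m[y0:y1,x0:x1]=hsv(i,(0,0,th),(179,60,255))[y0:y1,x0:x1]
    st=cv2.connectedComponentsWithStats(m);P=np.array([ray(n,c,.006) for c,s in zip(st[3][1:],st[2][1:]) if 8<s[4]<150])
    d=np.linalg.norm(P-np.median(P,0),axis=1);P=P[(d>.035)&(d<.06)];print("marks",n,len(P),circ2(P))
def circ2(P):
    s=np.linalg.lstsq(np.c_[2*P,np.ones(len(P))],(P**2).sum(1),rcond=None)[0];return s[:2],np.sqrt(s[2]+s[:2]@s[:2])
marks(im,(250,132,312,190),"top",140);marks(sc,(222,305,300,362),"scene",140)
# scene cross-checks
print("cover s",circ("scene",blob(hsv(sc,(95,120,60),(125,255,255)),(285,205,330,232)),.005))
print("cap s",circ("scene",blob(hsv(sc,(5,150,100),(18,255,255)),(435,405,475,445)),.02))
print("deck s",circ("scene",blob(hsv(sc,(0,0,150),(179,70,255)),(435,295,525,355)),.013))
r=cv2.minAreaRect(blob(hsv(im,(60,80,40),(85,255,255)),(270,205,330,310)))
B=np.array([ray("top",p,.009) for p in cv2.boxPoints(r)]);c=B.mean(0);a=(B[2]+B[3]-B[0]-B[1]);L=np.linalg.norm(a)/2;a/=2*L
print("rest c",c,"L",L,"dir",a,"deg",np.degrees(np.arctan2(a[1],a[0])),"rest_c",c-.023*a)
h=ray("top",(439.5,181.8),.03);b=ray("top",(433.3,242.7),.027)
p=b-h;l=np.linalg.norm(p);print("probe head->block",l,"deg",np.degrees(np.arctan2(p[1],p[0])),"bal from head",h+p/l*.0495)
rd=lambda i:hsv(i,(0,110,90),(7,255,255))|hsv(i,(173,110,90),(179,255,255))
print("band top",ray("top",blob(rd(im),(425,190,450,215)).mean(0)[0],.021),"scene",ray("scene",blob(rd(sc),(205,205,225,225)).mean(0)[0],.018))
print("jar",ray("top",(217,217),.055),"tubes",ray("top",(200,176),.06),"tipbox",ray("top",(351,207),.04))
shift((.7,.004,.12),(.7,.004,.007))
E
```

```text
marks top 12 (array([0.6971293 , 0.00562716]), np.float64(0.04696130863133267))
marks scene 12 (array([0.69484705, 0.00537618]), np.float64(0.047011171228185))
cover s (array([ 0.35987965, -0.25664361]), np.float64(0.04551813408652901))
cap s (array([0.58411533, 0.37902938]), np.float64(0.026726901134041307))
deck s (array([0.34941349, 0.26513274]), np.float64(0.06681320612692566))
rest c [ 0.42561991 -0.02389846] L 0.19472334371609126 dir [-0.98538418 -0.17034676] deg -170.1920191522764 rest_c [ 0.44828375 -0.01998048]
probe head->block 0.16223932261160476 deg 167.55575918596037 bal from head [ 0.54941716 -0.39271363]
band top [ 0.55019039 -0.39216549] scene [ 0.54952097 -0.38867871]
jar [0.54256494 0.17182864] tubes [0.65207465 0.20984432] tipbox [ 0.54584023 -0.16732287]
t 0.3 tcp [251.2 572.1 230.9] ytool deg 66.29
 to (0.7, 0.004, 0.12) shift mm [-639.3 -339.6  111.1]
 to (0.7, 0.004, 0.007) shift mm [-639.3 -339.5  224.1]
```

Request:
jog_arm:
  series:
    - [85, -635, -340, 0, 0]
    - [85, -635, -340, 0, 0]
    - [85, -635, -340, 0, 0]
    - [85, -635, -340, 0, 0]
    - [85, -635, -340, 0, 0]
    - [85, -635, -340, 0, 0]
    - [85, -635, -340, 0, 0]
    - [85, -635, -340, 0, 0]
  squeeze: 40

```text
time_s: 0.97
ee_pos: [0.458, 0.3083, 0.2315]
tool_rot: [0.645, 3.074, 0.001]
wrist_force: [0.2, 1.0, -0.6]
opening: 0.085
```

Request:
jog_arm:
  series:
    - [85, -340, -182, 0, 0]
    - [85, -340, -182, 0, 0]
    - [85, -340, -182, 0, 0]
    - [85, -340, -182, 0, 0]
    - [85, -340, -182, 0, 0]
    - [85, -340, -182, 0, 0]
    - [85, -340, -182, 0, 0]
    - [85, -340, -182, 0, 0]

```text
time_s: 1.63
ee_pos: [0.6639, 0.0459, 0.2313]
tool_rot: [0.646, 3.074, 0.0]
wrist_force: [0.4, 0.5, 0.7]
opening: 0.0849
```

```bash
python3 -c "
from h import *
shift((.696,.0055,.1),(.696,.0055,.007))"
```

```text
t 1.63 tcp [663.9  45.9 231.3] ytool deg 66.27
 to (0.696, 0.0055, 0.1) shift mm [-45.7 -24.1 131.3]
 to (0.696, 0.0055, 0.007) shift mm [-45.7 -24.1 224.3]
```

Request:
jog_arm:
  series:
    - [80, -46, -24, 40, 0]
    - [80, -46, -24, 80, 0]
    - [75, -46, -24, 120, 0]
    - [75, -46, -24, 160, 0]
    - [70, -46, -24, 190, 0]
    - [70, -46, -24, 210, 0]
    - [70, -46, -24, 220, 0]
    - [70, -46, -24, 224, 0]

```text
time_s: 2.3
ee_pos: [0.6938, 0.0074, 0.0045]
tool_rot: [-0.645, -3.07, 0.001]
wrist_force: [0.5, 0.1, -0.1]
opening: 0.07
```

Request:
jog_arm:
  series:
    - [36, 0, 0, 0, 0]
    - [36, 0, 0, 0, 0]
    - [36, 0, 0, 0, 0]
    - [36, 0, 0, 0, 0]
    - [36, 0, 0, 0, 0]
    - [36, 0, 0, 0, 0]
    - [36, 0, 0, 0, 0]
    - [36, 0, 0, 0, 0]

```text
time_s: 2.97
ee_pos: [0.6977, 0.0072, 0.0106]
tool_rot: [0.644, 3.069, 0.001]
wrist_force: [-0.1, -0.6, 6.8]
opening: 0.0416
```

Request:
jog_arm:
  series:
    - [36, 0, 0, -4, 0]
    - [36, 0, 0, -8, 0]
    - [36, 0, 0, -15, 0]
    - [36, 0, 0, -30, 0]
    - [36, 0, 0, -50, 0]
    - [36, 0, 0, -80, 0]
    - [36, 0, 0, -105, 0]
    - [36, 0, 0, -105, 0]

```text
time_s: 3.63
ee_pos: [0.6997, 0.007, 0.1213]
tool_rot: [0.643, 3.062, 0.002]
wrist_force: [1.6, 0.6, 0.2]
opening: 0.0417
```

Run:
```python
from h import *
sc=snapshot("scene");im=snapshot("top")
cv2.imwrite("pics/lift1.png",cv2.resize(sc[180:380,160:360],None,fx=3,fy=3)[:,:,::-1])
shift((.349,.2645,.13))
```

```text
t 3.73 tcp [696.6   7.3 115. ] ytool deg 66.29
 to (0.349, 0.2645, 0.13) shift mm [421.6  95.8 -16.5]
```

View pics/lift1.png

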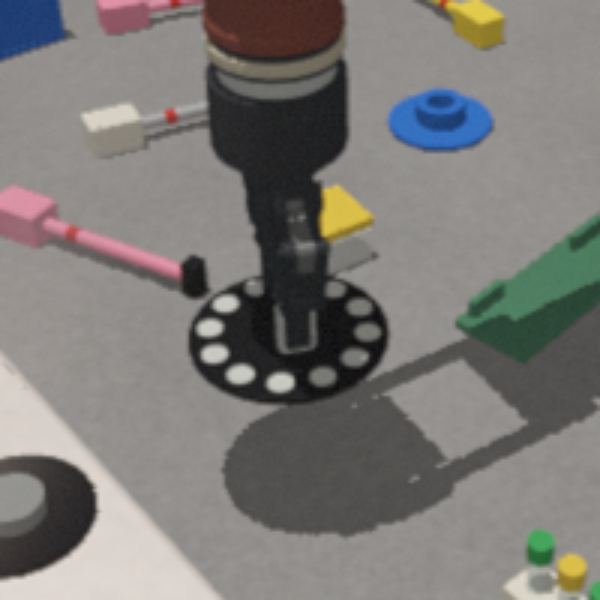

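Request:
jog_arm:
  series:
    - [36, 30, 7, -15, 0]
    - [36, 65, 15, -15, 0]
    - [36, 105, 24, -15, 0]
    - [36, 145, 33, -15, 0]
    - [36, 185, 42, -15, 0]
    - [36, 225, 51, -15, 0]
    - [36, 265, 60, -15, 0]
    - [36, 305, 69, -15, 0]

```text
time_s: 4.4
ee_pos: [0.4407, 0.1935, 0.1251]
tool_rot: [-0.646, -3.071, 0.002]
wrist_force: [0.5, 0.4, -1.1]
opening: 0.0416
```

Request:
jog_arm:
  series:
    - [36, 35, 8, 0, 0]
    - [36, 70, 16, 0, 0]
    - [36, 100, 23, 0, 0]
    - [36, 117, 27, 0, 0]
    - [36, 117, 27, 0, 0]
    - [36, 117, 27, 0, 0]

```text
time_s: 4.9
ee_pos: [0.3462, 0.2647, 0.1258]
tool_rot: [-0.642, -3.074, 0.003]
wrist_force: [0.0, -0.2, -1.6]
opening: 0.0421
```

Run:
```python
from h import *
sc=snapshot("scene");im=snapshot("top")
a=cv2.resize(sc[220:370,420:580],None,fx=2.4,fy=2.4);b=cv2.resize(im[240:390,110:270],None,fx=2.4,fy=2.4)
cv2.imwrite("pics/deck1.png",np.hstack([a,b])[:,:,::-1])
shift((.349,.2645,.13),(.349,.2645,.021))
```

```text
t 5.0 tcp [347.6 264.3 126.5] ytool deg 66.27
 to (0.349, 0.2645, 0.13) shift mm [-1.2  0.7 -3.5]
 to (0.349, 0.2645, 0.021) shift mm [ -1.3   0.9 105.5]
```

View pics/deck1.png

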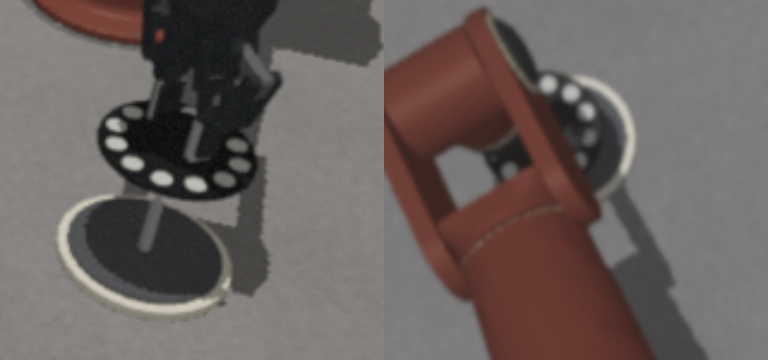

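Request:
jog_arm:
  series:
    - [36, -1, 1, 25, 0]
    - [36, -1, 1, 45, 0]
    - [36, -1, 1, 60, 0]
    - [36, -1, 1, 75, 0]
    - [36, -1, 1, 85, 0]
    - [36, -1, 1, 93, 0]
    - [36, -1, 1, 97, 0]
    - [36, -1, 1, 97, 0]

```text
time_s: 5.67
ee_pos: [0.3488, 0.2649, 0.0295]
tool_rot: [-0.646, -3.073, 0.002]
wrist_force: [-0.7, -0.1, -1.4]
opening: 0.0421
```

Request:
jog_arm:
  series:
    - [36, 0, 0, 2, 0]
    - [36, 0, 0, 4, 0]
    - [36, 0, 0, 6, 0]
    - [36, 0, 0, 6, 0]

```text
time_s: 6.0
ee_pos: [0.3494, 0.2657, 0.0247]
tool_rot: [0.645, 3.074, 0.001]
wrist_force: [0.5, -0.2, -1.4]
opening: 0.0417
```

Request:
jog_arm:
  series:
    - [36, 0, 0, 2, 0]
    - [36, 0, 0, 3, 0]
    - [36, 0, 0, 4, 0]
    - [36, 0, 0, 4, 0]

```text
time_s: 6.33
ee_pos: [0.3495, 0.2658, 0.0244]
tool_rot: [-0.644, -3.073, 0.003]
wrist_force: [-12.8, -8.2, 28.2]
opening: 0.0414
```

Request:
jog_arm:
  series:
    - [36, 0, 0, -3, 0]
    - [46, 0, 0, -3, 0]
    - [52, 0, 0, -3, 0]
    - [58, 0, 0, -4, 0]
    - [58, 0, 0, -20, 0]
    - [58, 0, 0, -50, 0]
    - [58, 0, 0, -80, 0]
    - [58, 0, 0, -110, 0]

```text
time_s: 7.0
ee_pos: [0.3483, 0.2651, 0.1307]
tool_rot: [-0.645, -3.073, 0.002]
wrist_force: [0.6, 0.2, 0.3]
opening: 0.0581
```

Run:
```python
from h import *
shift((.360,-.2575,.15),(.360,-.2575,.15))
```

```text
t 7.0 tcp [348.3 265.1 130.7] ytool deg 66.29
 to (0.36, -0.2575, 0.15) shift mm [-220.9 -473.8  -18.9]
 to (0.36, -0.2575, 0.15) shift mm [-220.9 -473.8  -18.9]
```

Request:
jog_arm:
  series:
    - [58, -200, -202, -20, 0]
    - [58, -200, -202, -20, 0]
    - [58, -200, -202, -20, 0]
    - [58, -200, -202, -20, 0]
    - [58, -200, -202, -20, 0]
    - [58, -200, -202, -20, 0]
    - [58, -200, -202, -20, 0]
    - [58, -221, -240, -20, 0]

```text
time_s: 7.67
ee_pos: [0.4558, -0.0431, 0.1509]
tool_rot: [0.645, 3.073, 0.001]
wrist_force: [1.8, 0.4, -0.3]
opening: 0.0578
```

Run:
```python
from h import *
shift((.360,-.2575,.15),(.360,-.2575,.15))
im=snapshot("top");sc=snapshot("scene")
a=cv2.resize(sc[270:370,420:550],None,fx=3,fy=3);b=cv2.resize(im[250:350,120:250],None,fx=3,fy=3)
cv2.imwrite("pics/deck2.png",np.hstack([a,b])[:,:,::-1])
```

```text
t 7.67 tcp [455.8 -43.1 150.9] ytool deg 66.31
 to (0.36, -0.2575, 0.15) shift mm [   1.6 -234.8    0.7]
 to (0.36, -0.2575, 0.15) shift mm [   1.6 -234.8    0.7]
```

View pics/deck2.png

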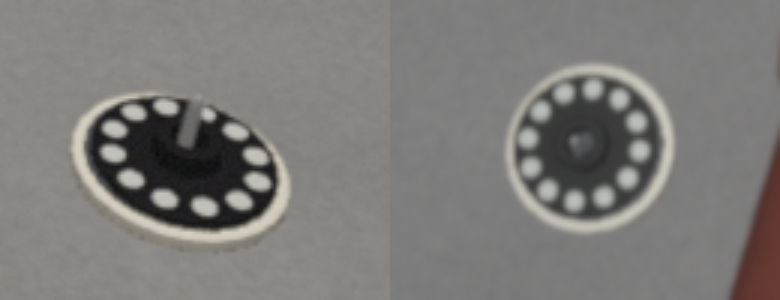

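The rotor sits flat and concentric on the deck. Next is the cover.

Request:
jog_arm:
  series:
    - [60, 0, -40, 0, 0]
    - [60, 0, -80, 0, 0]
    - [60, 1, -120, 0, 0]
    - [60, 1, -160, 0, 0]
    - [60, 2, -200, 0, 0]
    - [60, 2, -225, 0, 0]
    - [60, 2, -235, 0, 0]
    - [60, 2, -235, 30, 0]

```text
time_s: 8.43
ee_pos: [0.3609, -0.2601, 0.1259]
tool_rot: [0.648, 3.064, -0.01]
wrist_force: [2.0, -0.7, 0.2]
opening: 0.0603
```

```bash
python3 -c "
from h import *
shift((.360,-.2575,.009))"
```

```text
t 8.43 tcp [ 360.9 -260.1  125.9] ytool deg 66.12
 to (0.36, -0.2575, 0.009) shift mm [  3.2   2.5 116.9]
```

Request:
jog_arm:
  series:
    - [60, 0, 0, 35, 0]
    - [60, 0, 0, 65, 0]
    - [60, 0, 0, 90, 0]
    - [60, 0, 0, 105, 0]
    - [60, 0, 0, 110, 0]
    - [60, 0, 0, 110, 0]

```text
time_s: 8.93
ee_pos: [0.3576, -0.2538, 0.0085]
tool_rot: [-0.643, -3.072, -0.004]
wrist_force: [-0.1, 0.2, -0.3]
opening: 0.0602
```

Request:
jog_arm:
  series:
    - [36, 0, 0, 0, 0]
    - [36, 0, 0, 0, 0]
    - [36, 0, 0, 0, 0]
    - [36, 0, 0, 0, 0]
    - [36, 0, 0, 0, 0]
    - [36, 0, 0, 0, 0]
    - [36, 0, 0, 0, 0]

```text
time_s: 9.52
ee_pos: [0.3594, -0.2566, 0.0119]
tool_rot: [0.645, 3.072, -0.002]
wrist_force: [0.5, 1.5, 5.8]
opening: 0.0416
```

Request:
jog_arm:
  series:
    - [36, 0, 0, -4, 0]
    - [36, 0, 0, -10, 0]
    - [36, 0, 0, -25, 0]
    - [36, 0, 0, -50, 0]
    - [36, 0, 0, -80, 0]
    - [36, 0, 0, -110, 0]
    - [36, 0, 0, -135, 0]
    - [36, 0, 0, -135, 0]

```text
time_s: 10.18
ee_pos: [0.3606, -0.2583, 0.1518]
tool_rot: [0.644, 3.066, -0.01]
wrist_force: [0.7, -0.6, -0.4]
opening: 0.0416
```

```bash
python3 -c "
from h import *
shift((.45,0,.145),(.349,.2648,.145))
cv2.imwrite('pics/lift2.png',snapshot('scene')[:,:,::-1])"
```

```text
t 10.18 tcp [ 360.6 -258.3  151.8] ytool deg 66.28
 to (0.45, 0, 0.145) shift mm [ 22.1 272.4   5.5]
 to (0.349, 0.2648, 0.145) shift mm [221.1 474.2   2.6]
```

Request:
jog_arm:
  series:
    - [36, 2, 25, 0, 0]
    - [36, 5, 60, 0, 0]
    - [36, 8, 100, 0, 0]
    - [36, 11, 140, 0, 0]
    - [36, 14, 180, 0, 0]
    - [36, 18, 220, 0, 0]
    - [36, 24, 258, 0, 0]
    - [36, 45, 290, 0, 0]

```text
time_s: 10.9
ee_pos: [0.4339, 0.0298, 0.144]
tool_rot: [-0.645, -3.073, 0.0]
wrist_force: [1.4, 1.3, -0.1]
opening: 0.0416
```

```bash
python3 -c "
from h import *
shift((.349,.2648,.145))"
```

```text
t 10.9 tcp [433.9  29.8 144. ] ytool deg 66.29
 to (0.349, 0.2648, 0.145) shift mm [172.2 181.1  -0.8]
```

Request:
jog_arm:
  series:
    - [36, 28, 29, 0, 0]
    - [36, 56, 59, 0, 0]
    - [36, 84, 88, 0, 0]
    - [36, 112, 118, 0, 0]
    - [36, 140, 147, 0, 0]
    - [36, 165, 174, 0, 0]
    - [36, 172, 181, 0, 0]
    - [36, 172, 181, 0, 0]

```text
time_s: 11.57
ee_pos: [0.3468, 0.264, 0.1435]
tool_rot: [-0.638, -3.073, 0.003]
wrist_force: [1.0, -0.4, -0.7]
opening: 0.0416
```

Run:
```python
from h import *
sc=snapshot("scene");im=snapshot("top")
a=cv2.resize(sc[200:370,420:580],None,fx=2.4,fy=2.4);b=cv2.resize(im[220:390,110:270],None,fx=2.4,fy=2.4)
cv2.imwrite("pics/deck3.png",np.hstack([a,b])[:,:,::-1])
shift((.349,.2648,.05))
```

```text
t 11.67 tcp [348.3 262.  143.9] ytool deg 66.34
 to (0.349, 0.2648, 0.05) shift mm [ 0.4  3.1 93.9]
```

View pics/deck3.png

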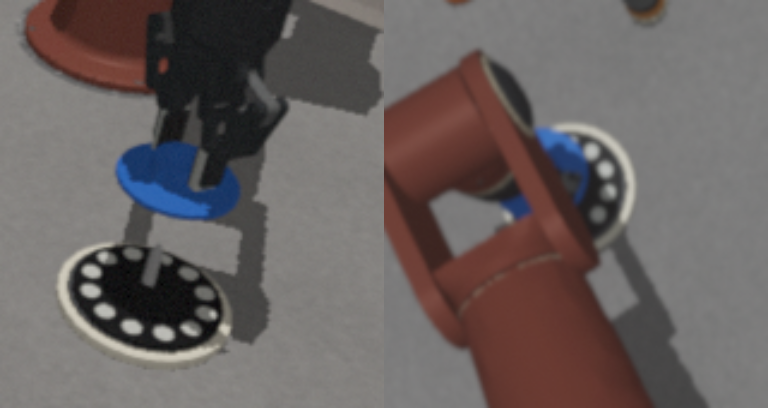

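The cover is held level above the spindle.

Request:
jog_arm:
  series:
    - [36, 0, 1, 20, 0]
    - [36, 0, 1, 40, 0]
    - [36, 0, 1, 55, 0]
    - [36, 0, 1, 70, 0]
    - [36, 0, 1, 80, 0]
    - [36, 0, 1, 87, 0]
    - [36, 0, 1, 90, 0]
    - [36, 0, 1, 90, 0]

```text
time_s: 12.33
ee_pos: [0.3494, 0.2629, 0.0548]
tool_rot: [-0.647, -3.073, 0.001]
wrist_force: [0.2, -0.2, -1.6]
opening: 0.0412
```

Request:
jog_arm:
  series:
    - [36, 0, 0, 1, 0]
    - [36, 0, 0, 3, 0]
    - [36, 0, 0, 5, 0]
    - [36, 0, 0, 5, 0]

```text
time_s: 12.67
ee_pos: [0.3494, 0.2637, 0.0504]
tool_rot: [0.645, 3.074, 0.0]
wrist_force: [-0.0, -0.3, -1.8]
opening: 0.0417
```

Request:
jog_arm:
  series:
    - [36, 0, 0, 1, 0]
    - [36, 0, 0, 2, 0]
    - [36, 0, 0, 3, 0]
    - [36, 0, 0, 3, 0]

```text
time_s: 13.0
ee_pos: [0.3496, 0.2639, 0.0498]
tool_rot: [-0.644, -3.074, 0.002]
wrist_force: [-8.6, -4.6, 16.1]
opening: 0.0417
```

Request:
jog_arm:
  series:
    - [36, 0, 0, -2, 0]
    - [46, 0, 0, -2, 0]
    - [52, 0, 0, -2, 0]
    - [60, 0, 0, -3, 0]
    - [60, 0, 0, -20, 0]
    - [60, 0, 0, -50, 0]
    - [60, 0, 0, -80, 0]
    - [60, 0, 0, -80, 0]

```text
time_s: 13.67
ee_pos: [0.3529, 0.2655, 0.1337]
tool_rot: [0.643, 3.066, 0.011]
wrist_force: [0.9, -0.3, 1.8]
opening: 0.0602
```

```bash
python3 -c "
from h import *
shift((.581,.376,.13),(.581,.376,.012))"
```

```text
t 13.67 tcp [352.9 265.5 133.7] ytool deg 66.3
 to (0.581, 0.376, 0.13) shift mm [-164.4  192.9    6.5]
 to (0.581, 0.376, 0.012) shift mm [-163.6  191.8  124.5]
```

Request:
jog_arm:
  series:
    - [60, -167, 195, 0, 0]
    - [60, -167, 195, 0, 0]
    - [60, -167, 195, 0, 0]
    - [60, -167, 195, 0, 0]
    - [60, -167, 195, 0, 0]
    - [60, -167, 195, 0, 0]
    - [60, -167, 195, 0, 0]
    - [60, -167, 195, 0, 0]

```text
time_s: 14.33
ee_pos: [0.5822, 0.3753, 0.1253]
tool_rot: [-0.646, -3.073, 0.002]
wrist_force: [-0.6, -0.1, 0.5]
opening: 0.0598
```

Run:
```python
from h import *
shift((.581,.376,.011))
im=snapshot("top");sc=snapshot("scene")
a=cv2.resize(sc[270:370,420:550],None,fx=3,fy=3);b=cv2.resize(im[250:350,120:250],None,fx=3,fy=3)
cv2.imwrite("pics/deck4.png",np.hstack([a,b])[:,:,::-1])
```

```text
t 14.33 tcp [582.2 375.3 125.3] ytool deg 66.26
 to (0.581, 0.376, 0.011) shift mm [  1.2   0.3 114.3]
```

View pics/deck4.png

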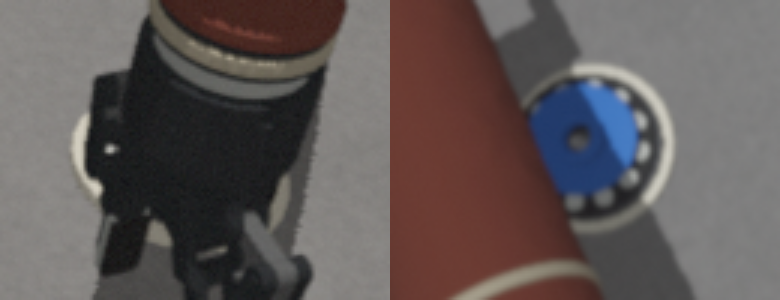

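The cover is centred over the rotor in the top view. Next is the cap.

Request:
jog_arm:
  series:
    - [60, 1, 0, 35, 0]
    - [60, 1, 0, 65, 0]
    - [60, 1, 0, 90, 0]
    - [60, 1, 0, 105, 0]
    - [60, 1, 0, 112, 0]
    - [60, 1, 0, 114, 0]
    - [60, 1, 0, 114, 0]

```text
time_s: 15.02
ee_pos: [0.5799, 0.3755, 0.0143]
tool_rot: [0.645, 3.074, 0.001]
wrist_force: [0.3, 0.3, -0.6]
opening: 0.0596
```

Request:
jog_arm:
  series:
    - [36, 0, 0, 0, 0]
    - [36, 0, 0, 0, 0]
    - [36, 0, 0, 0, 0]
    - [36, 0, 0, 0, 0]
    - [36, 0, 0, 0, 0]
    - [36, 0, 0, 0, 0]
    - [36, 0, 0, 0, 0]

```text
time_s: 15.6
ee_pos: [0.5815, 0.3763, 0.0161]
tool_rot: [0.645, 3.071, 0.004]
wrist_force: [-1.5, -0.6, 6.5]
opening: 0.0422
```

Request:
jog_arm:
  series:
    - [36, 0, 0, -4, 0]
    - [36, 0, 0, -15, 0]
    - [36, 0, 0, -40, 0]
    - [36, 0, 0, -75, 0]
    - [36, 0, 0, -110, 0]
    - [36, 0, 0, -140, 0]
    - [36, 0, 0, -140, 0]
    - [36, 0, 0, -140, 0]

```text
time_s: 16.27
ee_pos: [0.5813, 0.3762, 0.1575]
tool_rot: [0.644, 3.07, 0.006]
wrist_force: [-0.7, 0.5, -1.0]
opening: 0.0419
```

```bash
python3 -c "
from h import *
shift((.349,.2645,.15))
sc=snapshot('scene')
cv2.imwrite('pics/lift3.png',sc[230:480,340:640,::-1])"
```

```text
t 16.27 tcp [581.3 376.2 157.5] ytool deg 66.3
 to (0.349, 0.2645, 0.15) shift mm [ 167.8 -195.7    5.9]
```

View pics/lift3.png

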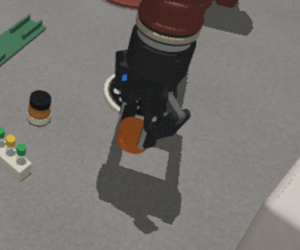

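Request:
jog_arm:
  series:
    - [36, 15, -18, 0, 0]
    - [36, 35, -42, 0, 0]
    - [36, 60, -71, 0, 0]
    - [36, 85, -100, 0, 0]
    - [36, 110, -129, 0, 0]
    - [36, 135, -158, 0, 0]
    - [36, 158, -185, 0, 0]
    - [36, 168, -196, 0, 0]

```text
time_s: 16.98
ee_pos: [0.3422, 0.2612, 0.1495]
tool_rot: [-0.644, -3.069, 0.007]
wrist_force: [0.7, -0.2, -1.0]
opening: 0.0421
```

Request:
jog_arm:
  series:
    - [36, 0, 0, 0, 0]
    - [36, 0, 0, 0, 0]
    - [36, 0, 0, 0, 0]

```text
time_s: 17.23
ee_pos: [0.3474, 0.2636, 0.1526]
tool_rot: [-0.645, -3.074, 0.001]
wrist_force: [-0.1, 0.9, -0.0]
opening: 0.0423
```

Run:
```python
from h import *
sc=snapshot("scene")
cv2.imwrite("pics/deck5.png",cv2.resize(sc[180:370,420:580],None,fx=2.4,fy=2.4)[:,:,::-1])
shift((.349,.2645,.08))
```

```text
t 17.28 tcp [347.8 263.7 152.9] ytool deg 66.28
 to (0.349, 0.2645, 0.08) shift mm [-0.8  1.3 72.9]
```

View pics/deck5.png

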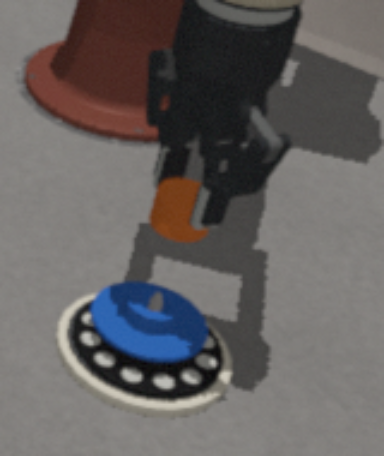

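The cap is upright over the seated cover. I'll lower it.

Request:
jog_arm:
  series:
    - [36, -1, 1, 20, 0]
    - [36, -1, 1, 38, 0]
    - [36, -1, 1, 52, 0]
    - [36, -1, 1, 62, 0]
    - [36, -1, 1, 68, 0]
    - [36, -1, 1, 70, 0]
    - [36, -1, 1, 70, 0]
    - [36, -1, 1, 70, 0]

```text
time_s: 17.95
ee_pos: [0.3491, 0.2643, 0.084]
tool_rot: [0.645, 3.074, 0.001]
wrist_force: [0.2, 0.6, 0.0]
opening: 0.0424
```

Request:
jog_arm:
  series:
    - [36, 0, 0, 1, 0]
    - [36, 0, 0, 3, 0]
    - [36, 0, 0, 5, 0]
    - [36, 0, 0, 5, 0]

```text
time_s: 18.28
ee_pos: [0.3485, 0.2641, 0.0782]
tool_rot: [0.645, 3.074, 0.0]
wrist_force: [0.0, -0.2, 0.2]
opening: 0.0423
```

Request:
jog_arm:
  series:
    - [36, 0, 0, 1, 0]
    - [36, 0, 0, 2, 0]
    - [36, 0, 0, 3, 0]
    - [36, 0, 0, 3, 0]

```text
time_s: 18.62
ee_pos: [0.3489, 0.2642, 0.0781]
tool_rot: [-0.645, -3.074, 0.002]
wrist_force: [-7.3, -4.3, 16.4]
opening: 0.0421
```

Request:
jog_arm:
  series:
    - [36, 0, 0, -2, 0]
    - [46, 0, 0, -2, 0]
    - [52, 0, 0, -2, 0]
    - [60, 0, 0, -3, 0]
    - [60, 0, 0, -20, 0]
    - [60, 0, 0, -50, 0]
    - [60, 0, 0, -80, 0]
    - [60, 0, 0, -80, 0]

```text
time_s: 19.28
ee_pos: [0.3517, 0.2657, 0.1616]
tool_rot: [0.644, 3.067, 0.011]
wrist_force: [1.3, 0.0, 0.9]
opening: 0.06
```

Request:
jog_arm:
  series:
    - [60, -447, -518, 0, 0]
    - [60, -447, -518, 0, 0]
    - [60, -447, -518, 0, 0]
    - [60, -447, -518, 0, 0]
    - [60, -447, -518, 0, 0]
    - [60, -447, -518, 0, 0]
    - [60, -447, -518, 0, 0]
    - [60, -447, -518, 0, 0]

```text
time_s: 19.95
ee_pos: [0.4463, -0.0567, 0.1549]
tool_rot: [0.646, 3.074, 0.0]
wrist_force: [1.1, 0.9, 0.5]
opening: 0.0601
```

Run:
```python
from h import *
im=snapshot("top");sc=snapshot("scene")
shift((.550,-.391,.13))
a=cv2.resize(sc[270:370,420:550],None,fx=3,fy=3);b=cv2.resize(im[250:350,120:250],None,fx=3,fy=3)
cv2.imwrite("pics/deck6.png",np.hstack([a,b])[:,:,::-1])
print("cap top",circ("top",blob(hsv(im,(5,150,100),(18,255,255)),(150,250,230,340)),.09))
# bar direction: thin bright strip mid-lines, both views
```

```text
t 20.05 tcp [447.2 -59.5 155.2] ytool deg 65.87
 to (0.55, -0.391, 0.13) shift mm [-229.3 -260.5   25.7]
cap top (array([0.34855067, 0.26230688]), np.float64(0.019390272134763138))
```

View pics/deck6.png

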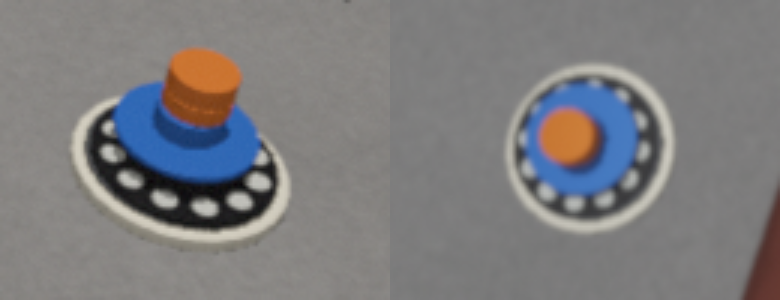

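The stack is complete and upright. Now the probe.

Request:
jog_arm:
  series:
    - [60, -229, -260, 0, -0.2]
    - [60, -229, -260, 0, -0.2]
    - [60, -229, -260, 0, -0.2]
    - [60, -229, -260, 0, -0.2]
    - [60, -229, -260, 0, -0.2]
    - [60, -229, -260, 0, -0.2]
    - [60, -229, -260, 0, -0.2]
    - [60, -229, -260, 0, -0.2]

```text
time_s: 20.72
ee_pos: [0.5468, -0.3701, 0.1542]
tool_rot: [-0.335, -3.123, -0.002]
wrist_force: [0.5, 0.1, -0.1]
opening: 0.0603
```

Request:
jog_arm:
  series:
    - [60, -9, -10, 0, 0]
    - [60, -9, -10, 0, 0]
    - [60, -9, -10, 0, 0]

```text
time_s: 20.97
ee_pos: [0.553, -0.3801, 0.1541]
tool_rot: [-0.336, -3.122, -0.003]
wrist_force: [0.7, 0.9, 0.9]
opening: 0.0596
```

Run:
```python
from h import *
sc=snapshot("scene")
cv2.imwrite("pics/probe1.png",cv2.resize(sc[110:250,170:310],None,fx=4,fy=4)[:,:,::-1])
shift((.550,-.391,.07),(.550,-.391,.004))
```

```text
t 21.02 tcp [ 552.9 -379.3  154.3] ytool deg 77.79
 to (0.55, -0.391, 0.07) shift mm [  0.2 -12.2  84.3]
 to (0.55, -0.391, 0.004) shift mm [ 1.000e-01 -1.230e+01  1.503e+02]
```

View pics/probe1.png

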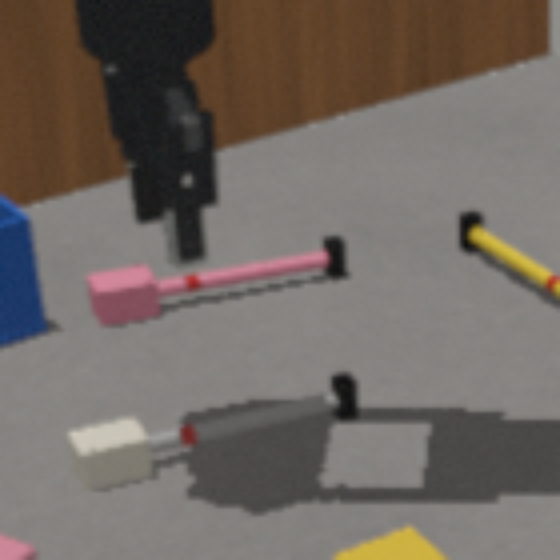

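The white probe's red band is directly below the fingers, at about (188,434) in the crop.

Request:
jog_arm:
  series:
    - [60, 0, -12, 20, 0]
    - [60, 0, -12, 50, 0]
    - [60, 0, -12, 80, 0]
    - [60, 0, -12, 105, 0]
    - [60, 0, -12, 105, 0]
    - [60, 0, -12, 105, 0]

```text
time_s: 21.52
ee_pos: [0.5495, -0.3897, 0.0486]
tool_rot: [-0.332, -3.12, -0.004]
wrist_force: [0.1, -0.1, 0.8]
opening: 0.0599
```

Run:
```python
from h import *
shift((.550,-.391,.004))
```

```text
t 21.52 tcp [ 549.5 -389.7   48.6] ytool deg 77.84
 to (0.55, -0.391, 0.004) shift mm [-1.  -1.3 44.6]
```

Request:
jog_arm:
  series:
    - [60, -1, -1, 20, 0]
    - [60, -1, -1, 35, 0]
    - [50, -1, -1, 42, 0]
    - [40, -1, -1, 44, 0]
    - [30, -1, -1, 44, 0]
    - [30, -1, -1, 44, 0]

```text
time_s: 22.02
ee_pos: [0.5518, -0.3939, 0.0072]
tool_rot: [0.335, 3.123, -0.001]
wrist_force: [0.0, -0.1, 0.2]
opening: 0.0297
```

Request:
jog_arm:
  series:
    - [4, 0, 0, 0, 0]
    - [4, 0, 0, 0, 0]
    - [4, 0, 0, 0, 0]
    - [4, 0, 0, 0, 0]
    - [4, 0, 0, 0, 0]
    - [4, 0, 0, 0, 0]
  squeeze: 60

```text
time_s: 22.52
ee_pos: [0.5521, -0.3942, 0.0078]
tool_rot: [0.335, 3.122, -0.002]
wrist_force: [-1.4, -0.3, 5.6]
opening: 0.0091
```

Request:
jog_arm:
  series:
    - [4, 0, 0, -3, 0]
    - [4, 0, 0, -8, 0]
    - [4, 0, 0, -18, 0]
    - [4, 0, 0, -35, 0]
    - [4, 0, 0, -60, 0]
    - [4, 0, 0, -85, 0]
    - [4, 0, 0, -100, 0]
    - [4, 0, 0, -100, 0]

```text
time_s: 23.18
ee_pos: [0.5536, -0.3955, 0.1118]
tool_rot: [0.334, 3.117, -0.008]
wrist_force: [0.8, -0.4, -1.7]
opening: 0.0095
```

Run:
```python
from h import *
sc=snapshot("scene");im=snapshot("top")
a=cv2.resize(sc[110:250,170:310],None,fx=2.8,fy=2.8);b=cv2.resize(im[130:270,390:530],None,fx=2.8,fy=2.8)
cv2.imwrite("pics/probe2.png",np.hstack([a,b])[:,:,::-1])
shift((.4483,-.020,.10))
```

```text
t 23.28 tcp [ 551.5 -393.7  106.6] ytool deg 77.75
 to (0.4483, -0.02, 0.1) shift mm [180.1 343.3   6.3]
```

View pics/probe2.png

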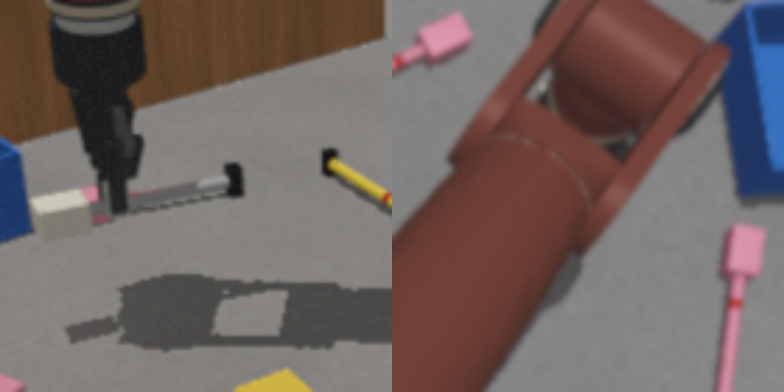

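The probe is held level. I'll carry it to the rest.

Request:
jog_arm:
  series:
    - [4, 7, 14, -4, -0.02]
    - [4, 20, 39, -8, -0.06]
    - [4, 36, 70, -8, -0.11]
    - [4, 52, 101, -8, -0.16]
    - [4, 68, 132, -8, -0.21]
    - [4, 84, 163, -8, -0.26]
    - [4, 100, 194, -8, -0.31]
    - [4, 115, 223, -8, -0.35]

```text
time_s: 23.95
ee_pos: [0.4839, -0.1488, 0.1114]
tool_rot: [0.217, -3.13, -0.004]
wrist_force: [0.3, 0.1, -2.3]
opening: 0.0093
```

```bash
python3 -c "
from h import *
shift((.4509,-.0196,.107))"
```

```text
t 23.95 tcp [ 483.9 -148.8  111.4] ytool deg 97.92
 to (0.4509, -0.0196, 0.107) shift mm [ 14.9 132.5   4.9]
```

Request:
jog_arm:
  series:
    - [4, 4, 33, 0, -0.01]
    - [4, 8, 66, 0, -0.02]
    - [4, 11, 95, 0, -0.034]
    - [4, 14, 120, 0, -0.034]
    - [4, 15, 132, 0, -0.034]
    - [4, 15, 132, 0, -0.034]
    - [4, 15, 132, 0, -0.034]

```text
time_s: 24.53
ee_pos: [0.4528, -0.0223, 0.113]
tool_rot: [0.269, -3.128, 0.0]
wrist_force: [-0.0, -0.8, -2.9]
opening: 0.0093
```

Request:
jog_arm:
  series:
    - [4, 0, 0, 20, 0]
    - [4, 0, 0, 40, 0]
    - [4, 0, 0, 55, 0]
    - [4, 0, 0, 60, 0]
    - [4, 0, 0, 60, 0]
    - [4, 0, 0, 60, 0]

```text
time_s: 25.03
ee_pos: [0.4538, -0.0233, 0.0544]
tool_rot: [0.265, -3.13, 0.0]
wrist_force: [-0.1, -0.4, -1.7]
opening: 0.0092
```

Run:
```python
from h import *
sc=snapshot("scene");im=snapshot("top")
a=cv2.resize(sc[200:320,280:410],None,fx=3,fy=3);b=cv2.resize(im[195:315,240:370],None,fx=3,fy=3)
cv2.imwrite("pics/rest1.png",np.hstack([a,b])[:,:,::-1])
shift((.4509,-.0196,.015))
```

```text
t 25.13 tcp [454.7 -23.2  55.5] ytool deg 99.72
 to (0.4509, -0.0196, 0.015) shift mm [ 3.2  4.2 40.5]
```

View pics/rest1.png

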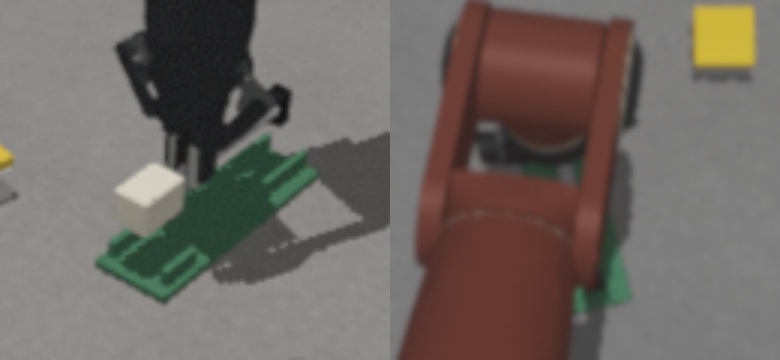

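Run:
```python
from h import *
sc=snapshot("scene");s=observe();p=np.array(s["ee_pos"]);zc=p[2]-.0078+.015
m=hsv(sc,(0,0,110),(40,60,255));c=blob(m,(310,250,345,282));M=cv2.moments(c);uv=np.array([M["m10"]/M["m00"],M["m01"]/M["m00"]])
print(uv,cv2.contourArea(c),cv2.boundingRect(c))
a=np.array([-.9854,-.1703]);n=np.array([-a[1],a[0]])
best=p[:2]
# projected box silhouette centroid for the expected pose; iterate the horizontal offset
def cen(h):
    P=np.array([proj("scene",np.array([*(h+i*.0225*a+j*.015*n),zc+k*.015])) for i in(-1,1) for j in(-1,1) for k in(-1,1)],np.float32)
    H=cv2.convexHull(P);q=cv2.moments(H);return np.array([q["m10"],q["m01"]])/q["m00"],cv2.contourArea(H)
h=p[:2]-.0469*a
u,A=cen(h);print("expected",u,A)
d=ray("scene",uv,zc)-ray("scene",u,zc);print("head off along,lateral mm",1e3*d@a,1e3*d@n)
shift((.4509,-.0196,.015))
```

```text
[323.31633809 263.605937  ] 735.5 (310, 250, 32, 32)
expected [328.3975194  265.65355535] 462.49897533096373
head off along,lateral mm -1.48835713856273 12.498063554904105
t 25.18 tcp [454.7 -23.1  55.7] ytool deg 99.73
 to (0.4509, -0.0196, 0.015) shift mm [ 3.3  4.1 40.7]
```

Run:
```python
from h import *
sc=snapshot("scene");s=observe();p=np.array(s["ee_pos"]);zc=p[2]-.0078+.015
a=np.array([-.9854,-.1703]);n=np.array([-a[1],a[0]]);h=p[:2]-.0469*a
P=np.array([proj("scene",np.array([*(h+i*.0225*a+j*.015*n),zc+k*.015])) for i in(-1,1) for j in(-1,1) for k in(-1,1)],np.float32)
H=cv2.convexHull(P);q=cv2.moments(H);u=np.array([q["m10"],q["m01"]])/q["m00"]
print("exp",u,cv2.contourArea(H),P.min(0),P.max(0))
for th in(130,140,150,160):
    c=blob(hsv(sc,(0,0,th),(60,90,255)),(305,240,350,290));M=cv2.moments(c);uv=np.array([M["m10"],M["m01"]])/M["m00"]
    d=ray("scene",uv,zc)-ray("scene",u,zc);print(th,uv,cv2.contourArea(c),cv2.boundingRect(c),"off along,lat mm",1e3*d@a,1e3*d@n)
```

```text
exp [328.47725067 265.68650256] 462.4622385110706 [316.05716 252.38478] [341.12158 279.22974]
130 [318.37234043 259.9391253 ] 1128.0 (305, 240, 36, 50) off along,lat mm 1.6466078167335418 28.772865897075825
140 [318.61680984 258.59339734] 989.5 (305, 240, 36, 50) off along,lat mm 5.737160378444774 31.45049793416774
150 [328.94844444 260.75377778] 187.5 (318, 253, 23, 16) off along,lat mm 14.294335819236755 10.043426201147078
160 [328.92932187 260.80324737] 174.5 (318, 254, 23, 15) off along,lat mm 14.128715940636411 9.964319668543771
```

The head in the crop spans about (318–342, 254–279) in the image. I expected (316–341, 252–279), so it agrees within about 2 mm. I'll correct the TCP and lower the probe.

Request:
jog_arm:
  series:
    - [4, 3, 4, 0, 0]
    - [4, 3, 4, 8, 0]
    - [4, 3, 4, 16, 0]
    - [4, 3, 4, 22, 0]
    - [4, 3, 4, 28, 0]
    - [4, 3, 4, 33, 0]
    - [4, 3, 4, 35, 0]
    - [4, 3, 4, 35, 0]

```text
time_s: 25.9
ee_pos: [0.4493, -0.019, 0.0184]
tool_rot: [0.267, -3.128, -0.001]
wrist_force: [0.2, 0.0, -2.9]
opening: 0.0093
```

Request:
jog_arm:
  series:
    - [4, 0, 0, 1, 0]
    - [4, 0, 0, 2, 0]
    - [4, 0, 0, 4, 0]
    - [4, 0, 0, 4, 0]

```text
time_s: 26.23
ee_pos: [0.4505, -0.0192, 0.0157]
tool_rot: [-0.267, 3.129, -0.001]
wrist_force: [1.6, -0.7, -2.2]
opening: 0.0092
```

Run:
```python
from h import *
sc=snapshot("scene")
cv2.imwrite("pics/rest2.png",cv2.resize(sc[210:320,290:410],None,fx=4,fy=4)[:,:,::-1])
shift((.4509,-.0196,.015))
```

```text
t 26.28 tcp [450.5 -19.2  15.8] ytool deg 99.75
 to (0.4509, -0.0196, 0.015) shift mm [-0.3 -0.4  0.8]
```

View pics/rest2.png

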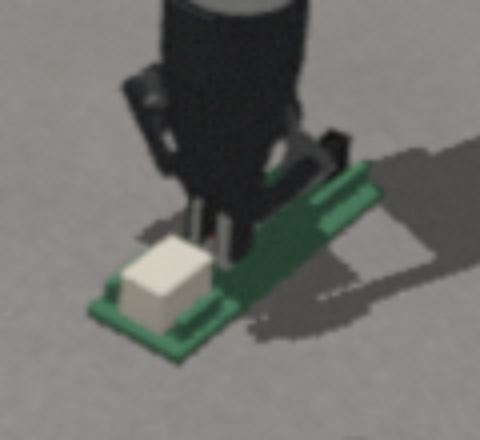

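The head sits between the wider walls. One last small press down, then release.

Request:
jog_arm:
  series:
    - [4, 0, 0, 1, 0]
    - [4, 0, 0, 2, 0]
    - [4, 0, 0, 2, 0]

```text
time_s: 26.53
ee_pos: [0.4506, -0.0193, 0.0157]
tool_rot: [0.267, -3.129, 0.0]
wrist_force: [-7.2, 1.9, 14.7]
opening: 0.0097
```

Request:
jog_arm:
  series:
    - [12, 0, 0, -1, 0]
    - [20, 0, 0, -2, 0]
    - [28, 0, 0, -2, 0]
    - [40, 0, 0, -2, 0]
    - [40, 0, 0, -2, 0]
    - [40, 0, 0, -20, 0]
    - [40, 0, 0, -50, 0]
    - [40, 0, 0, -85, 0]

```text
time_s: 27.2
ee_pos: [0.4477, -0.0187, 0.0968]
tool_rot: [0.266, -3.125, -0.003]
wrist_force: [0.9, 0.0, 0.3]
opening: 0.0397
```

Request:
jog_arm:
  series:
    - [40, 0, -30, -30, 0]
    - [40, 0, -70, -50, 0]
    - [40, 0, -110, -60, 0]
    - [40, 0, -150, -60, 0]
    - [40, 0, -190, -60, 0]
    - [40, 0, -220, -60, 0]
    - [40, 0, -220, -60, 0]
    - [40, 0, -220, -60, 0]

```text
time_s: 27.87
ee_pos: [0.487, -0.2373, 0.1579]
tool_rot: [0.263, -3.13, -0.001]
wrist_force: [0.1, 0.7, 0.4]
opening: 0.0401
```

Run:
```python
from h import *
sc=snapshot("scene");im=snapshot("top")
a=cv2.resize(sc[210:400,290:540],None,fx=1.6,fy=1.6);b=cv2.resize(im[170:360,120:370],None,fx=1.6,fy=1.6)
cv2.imwrite("pics/final.png",np.hstack([a,b])[:,:,::-1])
rd=hsv(im,(0,110,90),(7,255,255))|hsv(im,(173,110,90),(179,255,255))
try:
    B=ray("top",blob(rd,(280,225,320,275)).mean(0)[0],.029);print("band",B,"off mm",1e3*(B-[.4483,-.020]))
except ValueError: print("band hidden")
print(observe()["ee_pos"])
```

```text
band [ 0.44841477 -0.01773038] off mm [0.11477411 2.26962312]
[ 0.48685947 -0.23532014  0.15773042]
```

View pics/final.png

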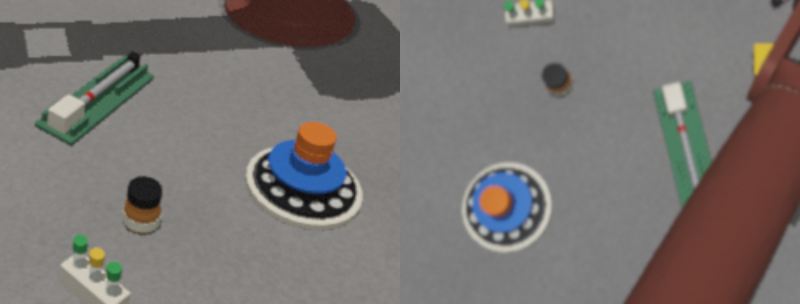

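The stack stands upright and the probe lies in the rest between the walls. Its band is 2.3 mm from its target, and the arm is clear.

```bash
python3 -c "
from station import *
print(finish_job())"
```

```text
the job is handed in; nothing more can be done
None
```

I stacked the rotor, cover and cap on the spindle in that order. I then gripped the white-headed probe near its red band, carried it level and laid it in the green rest with its head between the wider-set walls. The job was handed in at about 28 s of the 128 s allowed; `finish_job()` gives no verdict.

- **Stack:** Each part met the one below at the height I expected, with 16–28 N of contact. The last pictures show the stack upright and concentric. The cap's centre measured about 2 mm from the spindle axis.
- **Probe:** The band measured about 2 mm from its place in the rest. By my estimate the grip was about 3 mm off the balance point, towards the head.
- **Bystanders:** The arm never came near the tube rack, jar or tip box. The last picture shows the rack and jar apparently where they stood; the tip box is partly hidden by the arm, so I did not re-measure it.
- **Checks that failed or disagreed:**
  - My colour mask for checking the probe head above the rest failed, so I compared its outline by eye, which agreed within about 2 mm.
  - The two cameras disagreed by about 3.5 mm on the band when I first located it, so I aimed between the two readings.
  - The jaws read about 2 mm less than the true part widths on every grasp, which I took to be give in the fingers.

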